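# Turn the jar carousel and hold it

### The arm

A 7-joint arm with a two-finger parallel gripper is mounted at the origin on a cart in front of the work surface, level with it; the furniture and walls round the work are solid. World frame = base frame: x ahead of the robot, y to its left, z up, the work surface at z = 0. Lengths are in mm, angles in rad, forces in N, time in s.
With the tool pointing down it reaches from about 425 to 975 mm from the base axis. Payload 16.7 kg.
Tool frame: the origin (TCP) lies on the mounting face of the last link; the fingertips stand ahead of it and the grasp point (between the pads) lies 155 mm ahead of it (ctrl.tcp_to_tips is the z of the fingertips in the tool frame, in mm); z points along the fingers, y is the line along which they close (so a half turn about z gives the same grasp; the last joint's range is limited). The gripper opens to 85 mm and grips with 20 to 120 N. Pads are 22 mm wide; open, the fingers measure 114 mm over their backs; the gripper's body (76 mm by 85 mm) begins 54 mm behind the grasp point. The pads swing forward as they close: fully open they stand 13 mm farther back than shut.
Start: joints at [-1.425, 0.426, 0.074, 1.606, -0.034, 1.111, -0.067], TCP at [196.779, 645.652, 404.702] pointing down, gripper open.
Joint ranges: [-2.85, 2.85], [-0.5, 2.14], [-1.23, 1.37], [0.21, 2.46], [-1.02, 4.16], [0.16, 2.05], [-2.73, 2.73]. Speed limits (rad/s): [1.89, 1.89, 2.39, 2.39, 3.01, 3.01, 3.01].

### API

Orientations are given as [roll, pitch, yaw] about the fixed x, y, z axes, in that order (R = Rz(yaw) Ry(pitch) Rx(roll)).
In Python, from rig import ctrl, imaging, finish_job gives the robot as it stands.
- The arm moves only by the tool send_rows, never from a script. Its arguments are lists of equal length, an entry for each row: "rot": the turn, a rotation vector about the tool's x, y, z in rad, a list of three; "delta_pos": the shift along the tool's x, y, z in m, a list of three; "jaw": the opening, from 0 (shut) to 1 (fully open). A call has 1 to 8 rows; each row shifts and turns the commanded pose from where the row before left it, along the tool's axes as they then stand; what a row does not reach is not made up. A row lasts 1/10 s, in which the tool goes at most 50 mm and 8.59 degrees, less where a joint would pass 70% of its speed; a pose out of reach is approached as far as the arm can. A call with a gripper value outside its range is refused whole. The fingers move at their own pace and stop on an object; "force" is the grip in N (left out, the last holds). Time passes only in rows, so rows that do not move let the fingers close. It gives the time, the measured TCP pose, the force, the opening and the grip force at its end, in the units of the state.
- ctrl.get_obs(): the state, without advancing time (a new reading comes with each control period).
- imaging.capture(name): name is "side" or "top"; returns a dict with "pixels" (420x560x3 uint8, red, green, blue), "vfov" (degrees; the focal length in pixels is half the picture's height over the tangent of half this angle, whatever the lens; pixels are square), "cx", "cy" (the principal point, pixels), "extrinsics" (4x4, takes a point from camera to world coordinates). Camera axes: x right, y down, z forward; pixel columns grow to the right and rows downward; lengths in mm; the calibration is good to about 2 mm. A picture is of the moment at which its call begins. There is no depth.
- finish_job(): hands the job in; it is judged then, once.
The state is a dict: "clock": time; "qpos": joint angles; "qd": joint speeds; "tau": joint torques, N m; "ee_pos": TCP position; "tcp_rot": TCP orientation; "contact_force": force on the tool from outside, world axes, zero at the start; "moment": the same for the moment, N m; "width": finger opening in mm; "gripper_force": force on a finger pad.
Only numpy, scipy, OpenCV 4.12 (cv2) and the standard library are available. Lean on these libraries where they do the work, as an engineer would, in place of code of your own. Each camera call takes 0.05 s, during which the arm holds its last target. There are 200 camera calls.

### The job

Turn the jar carousel gently, no faster than half a turn a second, until the jar with the red lid stands at the front, in line with the yellow arrow on the carousel's black foot. Keep hold of the carousel (its blue handle is the best place) so that it stays still there while I unscrew the red lid: finish still holding it, do not let go. Leave the mug, the tape measure and the screwdriver where they are.

Things in the scene. Friction and masses are not known exactly. Their poses are not given: they have to be found in the camera images.
- foot: black round foot of the carousel, 216 mm across, 12 mm high, fixed to the worktop; place and yaw vary. Origin: centre of its underside, on the turntable's vertical axis. Its own -x axis is the front: there a tab 46 mm wide, 10 mm high, with a yellow arrow, reaches out to 150 mm from the axis. The front points roughly at the robot's side of the worktop, up to 0.6 rad off world -x
- front_mark (a point): middle of the yellow arrow on the foot's front tab, 135 mm from the axis, 11 mm above the worktop
- turntable: aluminium disc, 224 mm across, turning freely either way on the foot (light drag, 0.03 N m; no spring, detents or stops in reach). It carries five fixed closed jars, 46 mm across, evenly spaced, centres 78 mm from the axis, tops 84 mm above the worktop. One has a red lid, four have grey. Origin: on the axis, 14 mm above the worktop; z up; its own -x axis points at the red-lidded jar
- red_lid (a point): centre of the top of the red lid, 78 mm from the axis, 84 mm above the worktop
- handle (a point): grip point of the blue handle, on the axis, 126 mm above the worktop. The handle is an upright flat bar fixed to the turntable: 56 mm long along the turntable's own x axis (one end points at the red-lidded jar), 18 mm thick along its y axis, from 100 to 144 mm above the worktop, clear above the lids. Pinch it from above across the 18 mm
- mug: white mug, 92 mm across, 95 mm high, standing on the worktop to the right of the carousel (seen from the robot); bystander. Origin: centre of its underside
- tape_measure: yellow and black tape measure, 33 x 71 x 62 mm, to the left of the carousel; bystander. Origin: centre of its underside
- small_screwdriver: small screwdriver with a blue handle, 141 mm long, 20 mm high, lying to the left of the carousel; bystander. Origin: centre of its underside

How it is judged (in metres and radians):
At the end, for the whole second after the job is handed in: The red-lidded jar is at the front of the foot, its centre within 10 mm of the arrow's line to either side (about 7 degrees), the turntable is still (under 0.1 rad/s), and the fingers are holding the turntable, its handle or its jars with more than 2 N (x of red_lid in the frame of foot below 0 m and y of red_lid in the frame of foot between -0.01 and 0.01 m and angular speed of turntable below 0.1 rad/s and contact force between the fingers and turntable above 2 N); the arm keeps its last pose, push and grip.
It fails at once if the carousel is spun (faster than 3.5 rad/s) (angular speed of turntable above 3.5 rad/s).
It fails at once if the mug, the tape measure or the screwdriver is moved by more than 30 mm (distance of any of mug, tape_measure, small_screwdriver from where it was at the start of the episode above 0.03 m).
It also fails if it takes over 54 s, if anything falls off the work surface, if the arm or the gripper's body presses on something with over 40 N, if the wrist force passes 120 N, or if a joint passes its speed limit or range.

## Working session

There is one attempt and no reset: what is moved stays moved. The work goes in short steps, Python scripts to look and compute and a tool call to move; the robot and the scene stay as the last step left them, time stands still between calls to the robot, and variables do not carry over. Pictures are saved under pics/ and viewed, at most 10 in all, crops included, and the job is handed in when it is done.

Besides the shell and the picture viewer there is one more tool, called after "Request:" as name(argument=value, ...), one argument or row to a line, values as JSON. send_rows: Moves the arm, as the interface text tells. Its arguments: {"type":"object","properties":{"rot":{"type":"array"},"delta_pos":{"type":"array"},"jaw":{"type":"array"},"force":{"type":"number"}},"required":["rot","delta_pos","jaw"]}

```bash
mkdir -p pics
cat > h.py <<'E'
import numpy as np,cv2
from rig import ctrl,imaging,finish_job
def snap(n,f):
    c=imaging.capture(n); cv2.imwrite(f,cv2.cvtColor(c["pixels"],cv2.COLOR_RGB2BGR))
    np.savez(n+'.npz',**c); return c
def ray(c,u,v,z):
    f=210/np.tan(np.radians(float(c["vfov"]))/2);T=c["extrinsics"]
    d=T[:3,:3]@np.array([(u-c["cx"])/f,(v-c["cy"])/f,1]);o=T[:3,3]
    return o+d*(z-o[2])/d[2]
def proj(c,p):
    f=210/np.tan(np.radians(float(c["vfov"]))/2);T=c["extrinsics"]
    q=T[:3,:3].T@(np.array(p)-T[:3,3]);return q[:2]/q[2]*f+[c["cx"],c["cy"]]
E
python3 - <<'E'
from h import *
np.set_printoptions(precision=3,suppress=True)
for n in("top","side"):
    c=snap(n,f"pics/{n}1.png");print(n,c["vfov"],c["cx"],c["cy"],c["extrinsics"],c.keys())
print(ctrl.get_obs(),ctrl.tcp_to_tips)
E
```

```text
top 55.840122924762035 276.8213901900828 202.38977197217503 [[  -0.318   -0.791    0.523 -129.403]
 [  -0.948    0.261   -0.183  202.545]
 [   0.008   -0.554   -0.833 1166.506]
 [   0.       0.       0.       1.   ]] dict_keys(['pixels', 'vfov', 'cx', 'cy', 'extrinsics'])
side 53.63026925498192 282.8530959233988 206.7935977374295 [[ -0.978  -0.123   0.166 378.581]
 [ -0.206   0.517  -0.831 877.803]
 [  0.017  -0.847  -0.531 658.301]
 [  0.      0.      0.      1.   ]] dict_keys(['pixels', 'vfov', 'cx', 'cy', 'extrinsics'])
{'clock': 0.1, 'qpos': array([-1.424,  0.427,  0.074,  1.607, -0.034,  1.111, -0.067]), 'qd': array([ 0.   , -0.001, -0.001, -0.003, -0.001,  0.001, -0.   ]), 'tau': array([  0.008, -95.154,   3.772, -46.441,   0.02 ,   0.006,  -0.   ]), 'ee_pos': array([196.714, 645.518, 404.086]), 'tcp_rot': array([-3.14 ,  0.   ,  2.846]), 'contact_force': array([-0.283,  0.012,  0.769]), 'moment': array([ 0.044, -0.092,  0.042]), 'gripper_force': 0.0, 'width': 85.36601468670769} 173.4
```

View pics/top1.png

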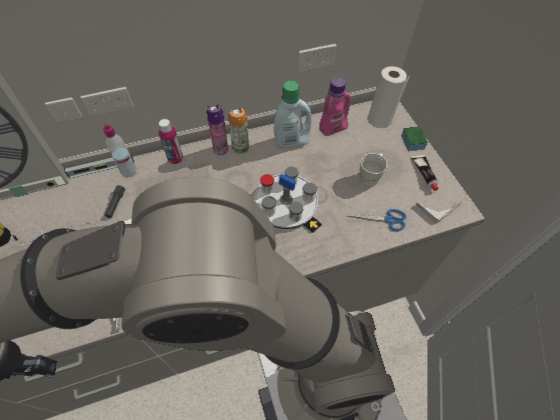

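View pics/side1.png

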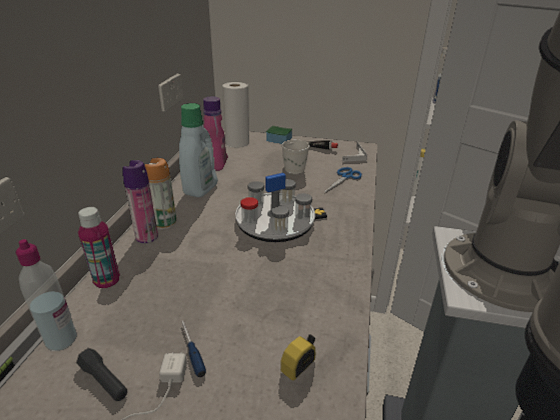

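The top view shows the carousel clear of the arm: red lid near (267,181), handle near (288,182), arrow near (313,225). In the side view, the lid is near (249,204), the handle (276,183) and the arrow (320,213). I'll enlarge both.

Run:
```python
import cv2,numpy as np
a=cv2.resize(cv2.imread('pics/top1.png')[160:245,240:340],None,fx=4,fy=7/1.75,interpolation=cv2.INTER_CUBIC)
b=cv2.resize(cv2.imread('pics/side1.png')[160:245,230:330],None,fx=4,fy=4,interpolation=cv2.INTER_CUBIC)
cv2.imwrite('pics/z1.png',np.hstack([a,b]))
```

```text
(no output)
```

View pics/z1.png

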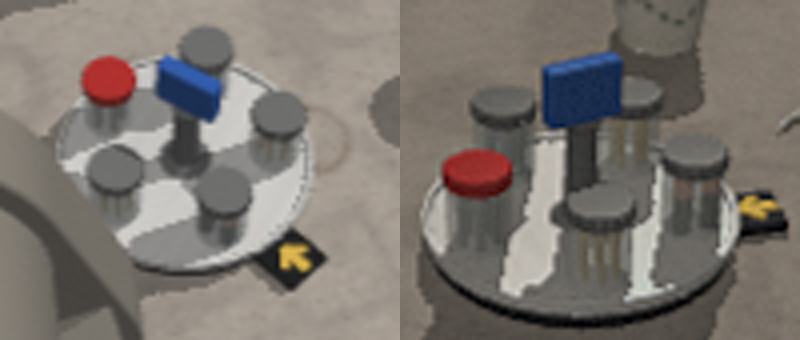

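The enlarged crops show all five lids and the arrow clearly in both views. I'll fit the axis and both yaws to them.

```bash
cat > fit.py <<'E'
from h import *
from scipy.optimize import least_squares
def fit(obs,x0):
    # obs: list of (cam, [lids, red first, (u,v,k)], arrow)
    def res(x,split=False):
        r=[]
        for c,l,a in obs:
            for u,v,k in l:
                t=x[2]+np.pi+k*2*np.pi/5
                r+=list(proj(c,[x[0]+78*np.cos(t),x[1]+78*np.sin(t),84])-[u,v])
            if a is not None:
                t=x[3]+np.pi
                r+=list(proj(c,[x[0]+135*np.cos(t),x[1]+135*np.sin(t),11])-a)
        return np.array(r)
    s=least_squares(res,x0);return s.x,res(s.x)
E
python3 - <<'E'
from fit import *
np.set_printoptions(precision=3,suppress=True)
ct,cs=np.load('top.npz'),np.load('side.npz')
T=lambda x,y:(240+x/4-.4,160+y/4-.4)
S=lambda x,y:(230+x/4-.4,160+y/4-.4)
tl=[T(109,77),T(206,46),T(280,111),T(225,189),T(116,168)];ta=T(296,257)
sl=[S(78,168),S(103,102),S(237,92),S(296,153),S(201,201)];sa=S(361,208)
for p in tl:print(ray(ct,*p,84))
for p in sl:print('s',ray(cs,*p,84))
print(ray(ct,*ta,11),ray(cs,*sa,11))
k=[0,-1,-2,-3,-4]
x0=[np.mean([ray(ct,*p,84)[0] for p in tl]),np.mean([ray(ct,*p,84)[1] for p in tl]),0,0]
d=ray(ct,*tl[0],84)-np.r_[x0[:2],84];x0[2]=np.arctan2(-d[1],-d[0])
o=[(ct,[(*p,q) for p,q in zip(tl,k)],ta),(cs,[(*p,q) for p,q in zip(sl,k)],sa)]
for ob in (o,o[:1],o[1:]):print(*fit(ob,x0))
E
```

```text
[652.666 -33.488  84.   ]
[ 658.385 -123.512   84.   ]
[ 573.562 -159.331   84.   ]
[514.502 -88.409  84.   ]
[561.883 -10.433  84.   ]
s [649.984 -25.608  84.   ]
s [ 657.278 -116.185   84.   ]
s [ 567.783 -153.02    84.   ]
s [512.463 -78.52   84.   ]
s [562.101  -4.731  84.   ]
[ 474.666 -141.525   11.   ] [ 470.987 -134.487   11.   ]
[591.489 -80.568  -2.45    0.461] [-0.647  0.441 -0.223  0.304 -0.734  0.569 -0.747  0.444 -0.767 -0.017
  0.196  1.061 -0.038 -1.064  0.532 -1.026 -1.272 -0.677 -0.007 -1.336
  0.032 -0.706  0.416 -1.097]
[592.842 -82.853  -2.441   0.457] [-0.244  0.117  0.062 -0.191 -0.273 -0.087 -0.027 -0.142 -0.091 -0.383
  0.577  0.641]
[590.139 -75.297  -2.458   0.471] [-0.191 -0.117  0.685 -0.174 -0.962  0.288  0.139 -0.184 -0.146  0.449
  0.496 -0.315]
```

Request:
send_rows(
  rot=[
    [0, 0, 0],
    [0, 0, 0],
    [0, 0, 0],
    [0, 0, 0],
    [0, 0, 0],
    [0, 0, 0],
    [0, 0, 0],
    [0, 0, 0],
  ],
  delta_pos=[
    [-0.028, -0.028, 0],
    [-0.028, -0.028, 0],
    [-0.028, -0.028, 0],
    [-0.028, -0.028, 0],
    [-0.028, -0.028, 0],
    [-0.028, -0.028, 0],
    [-0.028, -0.028, 0],
    [-0.028, -0.028, 0],
  ],
  jaw=[1, 1, 1, 1, 1, 1, 1, 1],
)

```text
clock: 0.9
ee_pos: [346.2, 364.5, 404.6]
tcp_rot: [-3.141, -0.0, 2.846]
contact_force: [1.6, 0.0, 0.7]
width: 85.4
gripper_force: 0.0
```

```bash
python3 -c "
from h import *
o=ctrl.get_obs();print(o['clock'],o['qpos'],o['ee_pos'],o['tcp_rot'])"
```

```text
0.9 [-1.11010715  0.14160447  0.18893009  1.99420466 -0.03146623  1.00868923
  0.36868005] [346.18997283 364.45442986 404.60341633] [-3.14144887e+00 -1.74883455e-04  2.84572071e+00]
```

Request:
send_rows(
  rot=[
    [0, 0, 0],
    [0, 0, 0],
    [0, 0, 0],
    [0, 0, 0],
    [0, 0, 0],
    [0, 0, 0],
    [0, 0, 0],
    [0, 0, 0],
  ],
  delta_pos=[
    [-0.03, -0.03, 0],
    [-0.03, -0.03, 0],
    [-0.03, -0.03, 0],
    [-0.03, -0.03, 0],
    [-0.03, -0.03, 0],
    [-0.03, -0.03, 0],
    [-0.03, -0.03, 0],
    [-0.03, -0.03, 0],
  ],
  jaw=[1, 1, 1, 1, 1, 1, 1, 1],
)

```text
clock: 1.7
ee_pos: [505.7, 64.8, 404.7]
tcp_rot: [3.141, -0.0, 2.846]
contact_force: [0.2, 1.1, -0.2]
width: 85.2
gripper_force: 0.0
```

Request:
send_rows(
  rot=[
    [0, 0, 0.14],
    [0, 0, 0.14],
    [0, 0, 0.14],
    [0, 0, 0.14],
    [0, 0, 0.14],
    [0, 0, 0.14],
    [0, 0, 0.14],
    [0, 0, 0.14],
  ],
  delta_pos=[
    [0, 0, 0],
    [0, 0, 0],
    [0, 0, 0],
    [0, 0, 0],
    [0, 0, 0],
    [0, 0, 0],
    [0, 0, 0],
    [0, 0, 0],
  ],
  jaw=[1, 1, 1, 1, 1, 1, 1, 1],
)

```text
clock: 2.5
ee_pos: [505.2, 66.5, 404.5]
tcp_rot: [-3.141, 0.0, 1.72]
contact_force: [0.5, 0.0, -0.9]
width: 85.4
gripper_force: 0.0
```

Request:
send_rows(
  rot=[
    [0, 0, 0.14],
    [0, 0, 0.14],
    [0, 0, 0.14],
    [0, 0, 0.14],
    [0, 0, 0.14],
    [0, 0, 0.14],
    [0, 0, 0.14],
    [0, 0, 0.05],
  ],
  delta_pos=[
    [0, 0, 0],
    [0, 0, 0],
    [0, 0, 0],
    [0, 0, 0],
    [0, 0, 0],
    [0, 0, 0],
    [0, 0, 0],
    [0, 0, 0],
  ],
  jaw=[1, 1, 1, 1, 1, 1, 1, 1],
)

```text
clock: 3.3
ee_pos: [505.2, 66.6, 404.5]
tcp_rot: [-3.141, 0.0, 0.69]
contact_force: [-1.2, -0.6, 0.1]
width: 85.3
gripper_force: 0.0
```

```bash
python3 -c "
from h import *
o=ctrl.get_obs();y=o['tcp_rot'][2];d=np.array([591.5,-80])-o['ee_pos'][:2]
print(o['clock'],o['qpos'],o['ee_pos'],o['tcp_rot'],'tool dxy',d@[np.cos(y),np.sin(y)],d@[np.sin(y),-np.cos(y)],'drot',-(0.692-y))"
```

```text
3.3 [-0.9214142   0.18292129  0.75784975  2.0042798  -0.14813585  1.00920638
 -0.97321401] [505.18663413  66.55074315 404.53349979] [-3.14145153e+00  4.66193099e-04  6.90179387e-01] tool dxy -26.746288498321363 167.9635481190049 drot -0.0018206132288940413
```

Request:
send_rows(
  rot=[
    [0, 0, 0],
    [0, 0, 0],
    [0, 0, 0],
    [0, 0, 0],
    [0, 0, 0],
    [0, 0, 0],
    [0, 0, 0],
    [0, 0, 0],
  ],
  delta_pos=[
    [-0.005, 0.034, 0],
    [-0.005, 0.034, 0],
    [-0.005, 0.034, 0],
    [-0.006, 0.033, 0],
    [-0.006, 0.033, 0],
    [0, 0, 0.035],
    [0, 0, 0.03],
    [0, 0, 0],
  ],
  jaw=[1, 1, 1, 1, 1, 1, 1, 1],
)

```text
clock: 4.1
ee_pos: [591.1, -79.5, 336.3]
tcp_rot: [-3.138, 0.005, 0.695]
contact_force: [-0.4, -0.0, 1.4]
width: 85.3
gripper_force: 0.0
```

Run:
```python
from h import *
o=ctrl.get_obs();print(o['qpos'],o['ee_pos'],o['tcp_rot'])
a=snap('top','pics/t2.png');b=snap('side','pics/s2.png')
f=lambda n,x,y:cv2.resize(cv2.imread(n)[y:y+120,x:x+100],None,fx=4,fy=4,interpolation=cv2.INTER_CUBIC)
cv2.imwrite('pics/z2.png',np.hstack([f('pics/t2.png',240,130),f('pics/s2.png',230,130)]))
```

```text
[-0.53046933  0.45606048  0.72927808  1.88170202 -0.3677259   0.94838203
 -0.50706957] [591.14253451 -79.49101226 336.3025228 ] [-3.13824729  0.00492566  0.69536935]
```

View pics/z2.png

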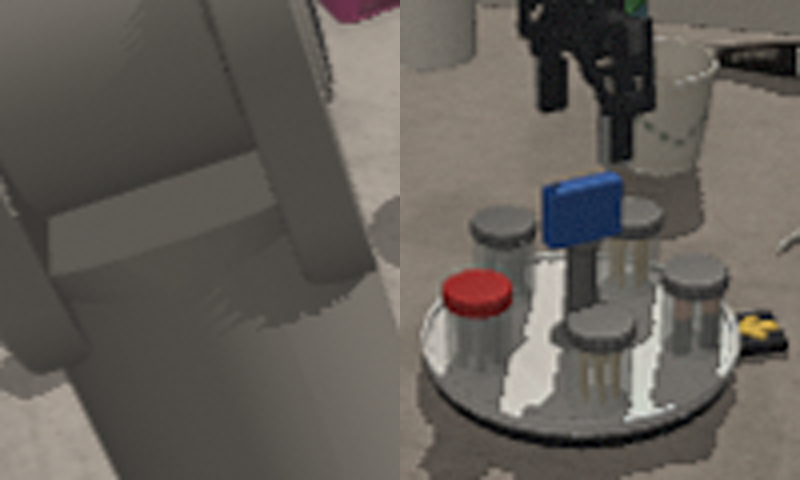

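The side view shows the open fingers straddling the blue handle (handle top near crop (582,183)), and the arm now blocks the top view. I'll go down and grip.

Request:
send_rows(
  rot=[
    [0, 0, 0],
    [0, 0, 0],
    [0, 0, 0],
    [0, 0, 0],
    [0, 0, 0],
    [0, 0, 0],
    [0, 0, 0],
    [0, 0, 0],
  ],
  delta_pos=[
    [0, 0, 0.02],
    [0, 0, 0.02],
    [0, 0, 0.015],
    [0, 0, 0],
    [0, 0, 0],
    [0, 0, 0],
    [0, 0, 0],
    [0, 0, 0],
  ],
  jaw=[1, 1, 1, 1, 0.6, 0.4, 0.3, 0.25],
  force=30,
)

```text
clock: 5.0
ee_pos: [592.4, -79.7, 285.3]
tcp_rot: [3.141, -0.001, 0.696]
contact_force: [0.2, -0.1, 0.0]
width: 28.2
gripper_force: 0.0
```

Request:
send_rows(
  rot=[
    [0, 0, 0],
    [0, 0, 0],
    [0, 0, 0],
    [0, 0, 0],
    [0, 0, 0],
    [0, 0, 0],
    [0, 0, 0],
    [0, 0, 0],
  ],
  delta_pos=[
    [0, 0, 0],
    [0, 0, 0],
    [0, 0, 0],
    [0, 0, 0],
    [0, 0, 0],
    [0, 0, 0],
    [0, 0, 0],
    [0, 0, 0],
  ],
  jaw=[0.2, 0.15, 0.1, 0, 0, 0, 0, 0],
)

```text
clock: 5.8
ee_pos: [593.4, -81.1, 285.7]
tcp_rot: [3.137, -0.002, 0.695]
contact_force: [9.3, -8.5, -0.7]
width: 17.4
gripper_force: 29.6
```

```bash
python3 -c "
from h import *
o=ctrl.get_obs();print(o)"
```

```text
{'clock': 5.8, 'qpos': array([-0.48777248,  0.52147362,  0.68266645,  1.9156212 , -0.42928607,
        0.84958376, -0.45768435]), 'qd': array([-0.00034145,  0.00221094,  0.00044606,  0.0013425 , -0.00070638,
        0.00058374, -0.00022583]), 'tau': array([-4.60573912e+00, -8.03448129e+01,  1.27222082e+01, -3.03958225e+01,
       -9.65332612e-01,  3.52092996e+00, -3.13368416e-02]), 'ee_pos': array([593.36831258, -81.09295361, 285.68918871]), 'tcp_rot': array([ 3.13729411e+00, -1.58177666e-03,  6.94675783e-01]), 'contact_force': array([ 9.28926563, -8.51547941, -0.69957249]), 'moment': array([-1.57539463, -1.62100369,  0.0437582 ]), 'gripper_force': 29.563011825084686, 'width': 17.43351544504493}
```

Request:
send_rows(
  rot=[
    [0, 0, 0],
    [0, 0, -0.02],
    [0, 0, -0.04],
    [0, 0, -0.06],
    [0, 0, -0.08],
    [0, 0, -0.08],
    [0, 0, -0.08],
    [0, 0, -0.08],
  ],
  delta_pos=[
    [0, 0.002, 0],
    [0, 0, 0],
    [0, 0, 0],
    [0, 0, 0],
    [0, 0, 0],
    [0, 0, 0],
    [0, 0, 0],
    [0, 0, 0],
  ],
  jaw=[0, 0, 0, 0, 0, 0, 0, 0],
)

```text
clock: 6.6
ee_pos: [593.3, -81.1, 285.6]
tcp_rot: [-3.141, -0.001, 1.139]
contact_force: [-10.6, 3.9, 18.7]
width: 17.0
gripper_force: 32.4
```

```bash
python3 -c "
from h import *
o=ctrl.get_obs();print(o['qpos'],o['contact_force'],o['moment'],o['tcp_rot'],o['width'])"
```

```text
[-0.40401707  0.4916356   0.56557447  1.90942493 -0.34842399  0.83903256
 -0.08730177] [-10.64857587   3.8561995   18.73008567] [ 0.7502854   1.94657249 -0.0779549 ] [-3.14072156e+00 -8.31207499e-04  1.13909895e+00] 17.047662797750565
```

Request:
send_rows(
  rot=[
    [0, 0, -0.1],
    [0, 0, -0.1],
    [0, 0, -0.1],
    [0, 0, -0.1],
    [0, 0, -0.1],
    [0, 0, -0.1],
    [0, 0, -0.1],
    [0, 0, -0.1],
  ],
  delta_pos=[
    [0, 0, 0],
    [0, 0, 0],
    [0, 0, 0],
    [0, 0, 0],
    [0, 0, 0],
    [0, 0, 0],
    [0, 0, 0],
    [0, 0, 0],
  ],
  jaw=[0, 0, 0, 0, 0, 0, 0, 0],
)

```text
clock: 7.4
ee_pos: [592.1, -81.1, 285.6]
tcp_rot: [-3.139, -0.003, 1.94]
contact_force: [-24.7, 5.1, 28.9]
width: 17.6
gripper_force: 34.1
```

Request:
send_rows(
  rot=[
    [0, 0, -0.1],
    [0, 0, -0.1],
    [0, 0, -0.1],
    [0, 0, -0.1],
    [0, 0, -0.1],
    [0, 0, -0.1],
    [0, 0, -0.1],
    [0, 0, -0.1],
  ],
  delta_pos=[
    [0, 0, 0],
    [0, 0, 0],
    [0, 0, 0],
    [0, 0, 0],
    [0, 0, 0],
    [0, 0, 0],
    [0, 0, 0],
    [0, 0, 0],
  ],
  jaw=[0, 0, 0, 0, 0, 0, 0, 0],
)

```text
clock: 8.2
ee_pos: [591.2, -82.1, 285.5]
tcp_rot: [-3.139, -0.006, 2.739]
contact_force: [-31.2, -1.0, 34.3]
width: 17.6
gripper_force: 34.9
```

```bash
python3 -c "
from h import *
o=ctrl.get_obs();print(o['qpos'],o['contact_force'],o['moment'],o['tcp_rot'],o['width'],'left',(3.603-o['tcp_rot'][2])%6.2832)"
```

```text
[-0.10345798  0.43688735  0.16986786  1.89427811 -0.09731339  0.82449379
  1.28506604] [-31.16723807  -1.00951624  34.29363241] [-0.11541339  6.11691132 -0.08034104] [-3.13928712 -0.00570947  2.73851459] 17.577943909513923 left 0.864485409373331
```

Request:
send_rows(
  rot=[
    [0, 0, -0.08],
    [0, 0, -0.06],
    [0, 0, -0.03],
    [0, 0, 0],
    [0, 0, 0],
  ],
  delta_pos=[
    [0, 0, 0],
    [0, 0, 0],
    [0.002, -0.001, -0.002],
    [0.002, -0.001, -0.002],
    [0, 0, 0],
  ],
  jaw=[0, 0, 0, 0, 0],
)

```text
clock: 8.7
ee_pos: [589.0, -82.2, 287.2]
tcp_rot: [-3.141, -0.001, 2.906]
contact_force: [9.0, -0.7, -27.8]
width: 17.4
gripper_force: 32.9
```

```bash
python3 -c "
from h import *
o=ctrl.get_obs();print(o['qpos'],o['ee_pos'],o['contact_force'],o['moment'],o['tcp_rot'],o['width'],'left',(3.603-o['tcp_rot'][2])%6.2832)"
```

```text
[-0.07249341  0.42853192  0.13013424  1.89825752 -0.0734378   0.82018203
  1.43119309] [588.96956889 -82.16048844 287.19188676] [  8.99282383  -0.71943318 -27.75320835] [-0.08844554 -2.08582777  0.02536053] [-3.14117204e+00 -7.65143582e-04  2.90581641e+00] 17.394401499328925 left 0.6971835898094274
```

Request:
send_rows(
  rot=[
    [0, 0, 0],
    [0, 0, -0.04],
    [0, 0, -0.08],
    [0, 0, -0.1],
    [0, 0, -0.1],
    [0, 0, -0.1],
    [0, 0, -0.08],
    [0, 0, -0.05],
  ],
  delta_pos=[
    [-0.001, 0, 0.0015],
    [0, 0, 0],
    [0, 0, 0],
    [0, 0, 0],
    [0, 0, 0],
    [0, 0, 0],
    [0, 0, 0],
    [0, 0, 0],
  ],
  jaw=[0, 0, 0, 0, 0, 0, 0, 0],
)

```text
clock: 9.5
ee_pos: [589.3, -83.8, 287.1]
tcp_rot: [-3.141, -0.002, -2.826]
contact_force: [-5.8, -7.3, 1.4]
width: 17.2
gripper_force: 37.1
```

Run:
```python
from h import *
o=ctrl.get_obs();print(o['qpos'],o['ee_pos'],o['contact_force'],o['tcp_rot'],o['width'],'left',(3.603-o['tcp_rot'][2])%6.2832)
snap('top','pics/t3.png');snap('side','pics/s3.png')
f=lambda n,x,y:cv2.resize(cv2.imread(n)[y:y+120,x:x+100],None,fx=4,fy=4,interpolation=cv2.INTER_CUBIC)
cv2.imwrite('pics/z3.png',np.hstack([f('pics/t3.png',240,130),f('pics/s3.png',230,130)]))
```

```text
[ 2.96751828e-02  4.27595984e-01  3.82065831e-03  1.89026530e+00
 -2.92458180e-04  8.25823815e-01  1.92004831e+00] [589.3246068  -83.78854495 287.11321738] [-5.80036592 -7.29513962  1.36969451] [-3.14102054e+00 -2.43198925e-03 -2.82569337e+00] 17.22174348912895 left 0.14549336780609057
```

View pics/z3.png

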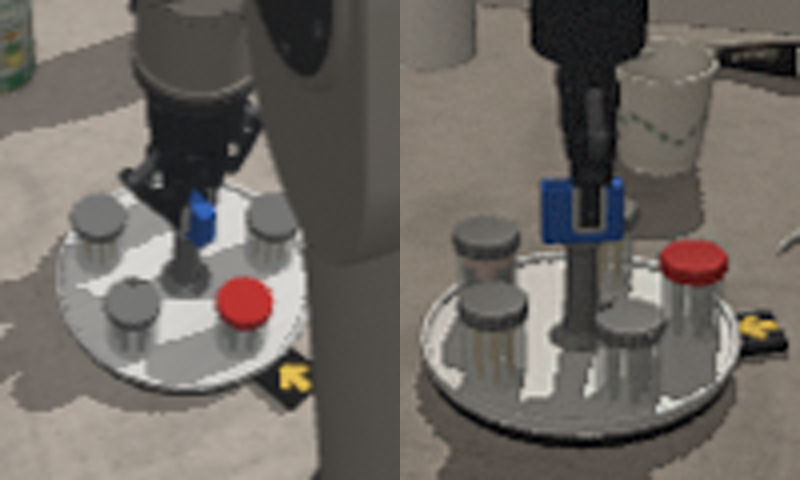

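Run:
```python
from fit import *
np.set_printoptions(precision=3,suppress=True)
ct,cs=np.load('top.npz'),np.load('side.npz')
T=lambda x,y,k:(240+x/4-.4,130+y/4-.4,k)
S=lambda x,y,k:(230+x/4-.4,130+y/4-.4,k)
ot=(ct,[T(244,298,0),T(132,301,-1),T(98,214,-2),T(272,215,-4)],T(295,378,0)[:2])
os_=(cs,[S(294,256,0),S(230,317,-1),S(93,300,-2),S(86,233,-3)],S(361,328,0)[:2])
for ob in ([ot,os_],[ot],[os_]):
    x,r=fit(ob,[592,-81,.3,.46]);print(x,'left',x[3]-x[2],r)
```

```text
[592.178 -79.876   0.325   0.456] left 0.13076319866496672 [-0.434  0.513 -0.469  0.135 -0.712  0.466 -0.479 -0.32   0.051  0.816
 -0.014 -0.764 -0.007 -0.744 -0.064 -0.612 -0.178 -0.934  0.221 -0.884]
[593.004 -81.764   0.319   0.455] left 0.13625372642378825 [-0.109  0.243 -0.133 -0.297 -0.205  0.018  0.011 -0.526  0.445  0.497]
[591.275 -75.918   0.325   0.459] left 0.13410259630229143 [ 0.076 -0.011  0.014  0.1   -0.146  0.195 -0.237 -0.232  0.312 -0.191]
```

Vision gives 0.131–0.136 rad left and the tool angle gives 0.145, so I'll turn 0.137 more.

Request:
send_rows(
  rot=[
    [0, 0, -0.04],
    [0, 0, -0.05],
    [0, 0, -0.03],
    [0, 0, -0.017],
    [0, 0, 0],
    [0, 0, 0],
    [0, 0, 0],
    [0, 0, 0],
  ],
  delta_pos=[
    [0, 0, 0],
    [0, 0, 0],
    [0, 0, 0],
    [0, 0, 0],
    [0, 0, 0],
    [0, 0, 0],
    [0, 0, 0],
    [0, 0, 0],
  ],
  jaw=[0, 0, 0, 0, 0, 0, 0, 0],
  force=40,
)

```text
clock: 10.4
ee_pos: [589.4, -84.1, 287.1]
tcp_rot: [-3.141, -0.002, -2.692]
contact_force: [-5.4, -8.6, 1.2]
width: 17.4
gripper_force: 39.0
```

Run:
```python
from h import *
o=ctrl.get_obs();print(o['ee_pos'],o['contact_force'],o['tcp_rot'],o['width'],o['gripper_force'],'left',(3.603-o['tcp_rot'][2]+3)%6.2832-3)
snap('top','pics/t4.png');snap('side','pics/s4.png')
f=lambda n,x,y:cv2.resize(cv2.imread(n)[y:y+120,x:x+100],None,fx=4,fy=4,interpolation=cv2.INTER_CUBIC)
cv2.imwrite('pics/z4.png',np.hstack([f('pics/t4.png',240,130),f('pics/s4.png',230,130)]))
```

```text
[589.44618123 -84.12125193 287.12657072] [-5.41293646 -8.63634019  1.22410743] [-3.14073657e+00 -2.40883561e-03 -2.69222425e+00] 17.398297921140326 39.02096629142761 left 0.012024247119446052
```

View pics/z4.png

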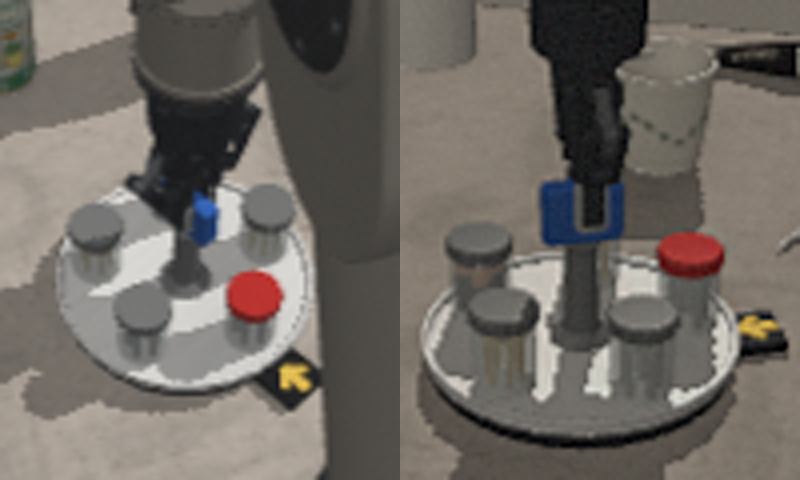

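The red lid is now at top crop (254,291) and side crop (291,247), in line with the arrow, and the fingers still hold the handle. I'll run one last fit and hand in only if it agrees.

Run:
```python
from fit import *
ct,cs=np.load('top.npz'),np.load('side.npz')
T=lambda x,y,k:(240+x/4-.4,130+y/4-.4,k)
S=lambda x,y,k:(230+x/4-.4,130+y/4-.4,k)
ot=(ct,[T(254,291,0),T(143,307,-1),T(95,223,-2),T(268,203,-4)],T(295,378,0)[:2])
os_=(cs,[S(291,247,0),S(243,310,-1),S(104,303,-2),S(79,239,-3)],S(361,328,0)[:2])
L=[]
for ob in ([ot,os_],[ot],[os_]):
    x,r=fit(ob,[592,-81,.45,.46]);L.append(x[3]-x[2]);print(x,L[-1],abs(r).max())
if max(map(abs,L))<.04: print(finish_job())
```

```text
[ 5.92717000e+02 -8.11391154e+01  4.59644085e-01  4.45975990e-01] -0.013668095547182346 1.0372196947988073
[ 5.93562538e+02 -8.23520002e+01  4.56925002e-01  4.49322108e-01] -0.007602894438339558 0.5359627840307724
[ 5.91985230e+02 -7.84858005e+01  4.57427547e-01  4.41307831e-01] -0.016119716074476653 0.5784676238129407
the job is handed in; nothing more can be done
None
```

I handed the job in with the red-lidded jar at the front, about 0.01 rad (1 mm) off the arrow's line against the 10 mm allowed, and the gripper still holding the blue handle at about 39 N.

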